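Load an opal into the fluorescence cabinet, set the exposure by clicks, start it

TASK

Push the drawer with the opal fully home into the viewing cabinet, gently enough that the opal stays lying in the middle of the drawer. Then turn the controller's dial by its orange post, clockwise seen from above, until it rests on exactly the sixth click from the stop (the stop, at the red dot, counts as zero; the dial may already stand a few clicks on). Only after that press the green start button right down and let it go, and leave everything else on the bench where it stands.

Things in the scene. Friction and masses are not known exactly. Their poses are not given: they have to be found in the camera images.
- cabinet: Grey viewing cabinet, fixed, 150 x 150 mm and 95 mm high with a 12 mm black viewing gasket on top (rear half), its open side facing the robot. Origin: centre of its underside, on the bench; its own x axis points from the open front to the back, that is the way the drawer closes; z up. The front face lies 75 mm from the origin on the -x side.
- drawer (a joint): Drawer travel in m: 0 = open (as at the start, pulled out 90 mm toward the robot), 0.09 = fully home against its stop. Slides along the cabinet's x axis with about 1.5 N of friction plus light damping and stays where it is left.
- drawer_handle (a point): Middle of the steel bar handle of the drawer: a horizontal bar 90 mm long along the cabinet's y axis, 11 mm thick, 45 mm above the bench, its centre line 35 mm in front of the drawer's amber front panel (146 mm wide, from 10 to 88 mm above the bench). Push the bar or the panel toward the cabinet to close.
- drawer_seat (a point): Centre of the drawer's usable floor, on its grey surface, 14 mm above the bench; the drawer has 8 mm high side rims 120 mm apart. Moves with the drawer.
- opal: Rough brown stone with a blue opal face, 47 x 86 x 45 mm, loose, lying on the drawer floor; origin: centre of its underside.
- controller: Blue exposure controller with a black top plate, fixed, 150 mm (its x) by 240 mm (its y), top 40 mm above the bench. Origin: centre of its underside; its x axis points away from the robot at yaw 0, z up. It carries the dial on its left half and the green button on its right half.
- dial_centre (a point): Point on the dial's vertical axis at the top of the dial's grey disc, 52 mm above the bench, 45 mm from the controller's origin on its +y side. The disc is 96 mm across.
- dial_post (a point): Centre of the top end of the orange finger post on the dial: a vertical round post 12 mm thick standing 32 mm above the disc, 38 mm from the dial's axis; its top is 84 mm above the bench. At the stop (joint 0) it points 108 degrees anticlockwise (seen from above) from the controller's x axis, toward the red dot; a white line on the disc points to it.
- dial (a joint): Dial angle in rad, growing clockwise seen from above, 0 at click zero (red dot). A click every 0.419 rad (24 deg), white dots for clicks 1 to 9, a stop just past each end; click 6 is 2.513. Starts on click 0, 1, 2 or 3. About 3 to 5 N at the post moves it; a sprung roller pulls it into the next click once 0.05 rad past half way; nearer half way it may hang, so check that it dropped in.
- start_top (a point): Centre of the top face of the green round push button, 28 mm across, in a black housing on the controller, 45 mm toward the robot (its -x) and 70 mm to the right (its -y) of the controller's origin; its top is 62 mm above the bench. Presses straight down.
- start (a joint): Button travel in m: 0 = up, 0.006 = right down; a spring needs about 5 N for the full travel and brings it back up.
- jar_white: Bystander: round gem jar with a white lid, 50 mm across, 24 mm high, loose; origin: centre of underside.
- jar_black: Bystander: round gem jar with a black lid, 50 mm across, 24 mm high, loose; origin: centre of underside.
- chip: Bystander: pale stone chip, 26 x 35 x 17 mm, loose; origin: centre of underside.
- rough: Bystander: rust-brown stone, 46 x 60 x 24 mm, loose; origin: centre of underside.
Things that resemble listed ones, but are neither listed nor needed, are in the scene too. Leave any pink, purple or turquoise look-alike of the opal alone.

How it is judged:
On the way, in this order (a step that is already met when the one before it is completed fails the run):
1. the drawer is pushed fully home (value of joint drawer above 0.086 m), for 0.2 s.
2. the dial rests on click 6 (value of joint dial between 2.38 and 2.65 rad and velocity of joint dial between -0.1 and 0.1 rad/s), for 0.3 s.
3. the start button is pressed right down (value of joint start above 0.0045 m), for 0.02 s.
At the end, for the whole second after the job is handed in: The drawer is within 4 mm of fully home, the opal lies as it was (within 20 degrees of upright) at rest within 30 mm of the middle of the drawer floor, the dial rests on click 6 (2.38 to 2.65 rad), and the start button has been pressed and is up again (value of joint drawer above 0.086 m and value of joint dial between 2.38 and 2.65 rad and value of joint start below 0.0015 m and horizontal distance between opal and drawer_seat below 0.03 m and angle between opal's own z axis and vertical below 0.35 rad and linear speed of opal below 0.02 m/s); the robot touches nothing.
It fails at once if start is pressed while the drawer is not home or the dial is not on click 6 (value of joint start above 0.0035 m and (value of joint drawer below 0.085 m or value of joint dial below 2.35 rad or value of joint dial above 2.68 rad)).
It fails at once if a bystander is moved by more than 20 mm (distance of any of jar_white, jar_black, chip, rough from where it was at the start of the episode above 0.02 m).
It also fails if it takes over 72 s, if anything falls off the work surface, if the arm or the gripper's body presses on something with over 40 N, if the wrist force passes 120 N, or if a joint passes its speed limit or range.

ROBOT

A 6-joint arm with a two-finger parallel gripper is mounted at the origin on the work surface; the furniture and walls round the work are solid. World frame = base frame: x ahead of the robot, y to its left, z up, the work surface at z = 0. Lengths are in m, angles in rad, forces in N, time in s.
With the tool pointing down it reaches from about 0.25 to 0.775 m from the base axis. Payload 8.9 kg.
Tool frame: the origin (TCP) lies between the finger pads; the fingertips stand 14 mm ahead of it and the grasp point (between the pads) lies 5 mm behind it; x points along the fingers, z is the direction in which the jaws open and shut, and the axes are right-handed (so a half turn about x gives the same grasp; the last joint's range is limited). The gripper opens to 85 mm and grips with 20 to 120 N. Pads are 22 mm wide; open, the fingers measure 114 mm over their backs; the gripper's body (76 mm by 85 mm) begins 54 mm behind the grasp point. The pads swing forward as they close: fully open they stand 13 mm farther back than shut.
Start: joints at [1.199, 0.291, -0.153, 1.127, 0, 1.431], TCP at [0.121, 0.511, 0.245] pointing down, gripper open.
Joint ranges: [-2.52, 2.52], [-0.91, 1.74], [-1.3, 1.37], [-1.96, 2.02], [-1.52, 1.47], [-3.14, 3.14]. Speed limits (rad/s): [2.22, 2.22, 2.79, 3.14, 3.14, 3.14].

INTERFACE

Orientations are given as a unit quaternion [x, y, z, w].
In Python, from workcell import readout, vision, job_done gives the robot as it stands.
- The arm moves only by the tool jog_arm, never from a script. Its argument "series" is one flat list of numbers, 5 for each row, row after row: the shift along the world's x, y, z in mm, then the turn about the world's z in rad, then the opening in per cent of the stroke, from 0 (shut) to 100 (fully open). In form: [tx, ty, tz, turn, hand, tx, ty, tz, turn, hand, ...]. A call has exactly 5 rows; each row is the pose to reach, as a shift and turn from the pose commanded when the call began; what a row does not reach only later rows make up. A row lasts 1/12 s, in which the tool goes at most 41.7 mm and 7.16 degrees, less where a joint would pass 70% of its speed; a pose out of reach is approached as far as the arm can. A call with a gripper value outside its range is refused whole. The fingers move at their own pace and stop on an object; "squeeze" is the grip in N (left out, the last holds). Time passes only in rows, so rows that repeat a pose let the fingers close, or fill a call up. It gives the time, the measured TCP pose, the force and the opening at its end, in the units of the state.
- readout.read_state(): the state, without advancing time (a new reading comes with each control period).
- vision.snapshot(name): name is "scene" or "top"; returns the picture (384x512x3 uint8, red, green, blue); there is no depth.
- vision.calibration(name): a dict with "mtx" (3x3 intrinsics, pixels), "R" (3x3) and "t" (3): a world point X has camera coordinates R X + t. Camera axes: x right, y down, z forward; pixel columns grow to the right and rows downward; lengths in m; the calibration is good to about 2 mm. A picture is of the moment at which its call begins. calibration takes no time and is no camera call.
- job_done(): hands the job in, once; it reports no verdict.
The state is a dict: "time": time; "joint_pos": joint angles; "joint_velocities": joint speeds; "joint_efforts": joint torques, N m; "eef_pos": TCP position; "orientation": TCP orientation; "force": force on the tool from outside, world axes, zero at the start; "torque": the same for the moment, N m; "width": finger opening in m.
Only numpy, scipy, OpenCV 4.12 (cv2) and the standard library are available. Lean on these libraries where they do the work, as an engineer would, in place of code of your own. Each camera call takes 0.05 s, during which the arm holds its last target. There are 200 camera calls.

## Working session

There is one attempt and no reset: what is moved stays moved. The work goes in short steps, Python scripts to look and compute and a tool call to move; the robot and the scene stay as the last step left them, time stands still between calls to the robot, and variables do not carry over. Pictures are saved under pics/ and viewed, about 8 in all and at most 12, crops included, and the job is handed in when it is done.

Besides the shell and the picture viewer there is one more tool, called in YAML: its name, and indented under it one key for each argument. jog_arm: Moves the arm, as the interface text tells. Its arguments: {"type":"object","properties":{"series":{"type":"array"},"squeeze":{"type":"number"}},"required":["series"]}

```bash
mkdir -p pics
cat > h.py <<'E'
import cv2,numpy as np
from workcell import readout,vision
def snap(n,f,crop=None,s=1):
    im=vision.snapshot(n)[:,:,::-1].copy(); cv2.imwrite(f'pics/{f}_raw.png',im)
    return im
def P(n):
    c=vision.calibration(n); return c['mtx']@np.c_[c['R'],c['t']]
def proj(n,X):
    p=P(n)@np.r_[X,1]; return p[:2]/p[2]
def tri(a,b):  # scene px, top px
    X=cv2.triangulatePoints(P('scene'),P('top'),np.array(a,float),np.array(b,float)); return (X[:3]/X[3]).ravel()
def onz(n,uv,z):
    M=P(n); A=np.c_[M[:,0],M[:,1],M[:,2]*z+M[:,3]]
    x=np.linalg.solve(A,np.r_[uv,1]); return x[:2]/x[2]
E
python3 - <<'E'
from h import *
a=snap('scene','s0');b=snap('top','t0')
cv2.imwrite('pics/s0.png',cv2.resize(a,(800,600),interpolation=cv2.INTER_CUBIC))
cv2.imwrite('pics/t0.png',cv2.resize(b,(800,600),interpolation=cv2.INTER_CUBIC))
s=readout.read_state();print(s['time'],s['eef_pos'],s['orientation'],s['force'],s['width'])
E
```

```text
0.1 [0.1209775  0.51047951 0.24478047] [-0.43875483  0.55505692  0.43833112  0.55432106] [-0.87209427 -1.10966422  0.19153951] 0.08510098866407537
```

View pics/s0.png

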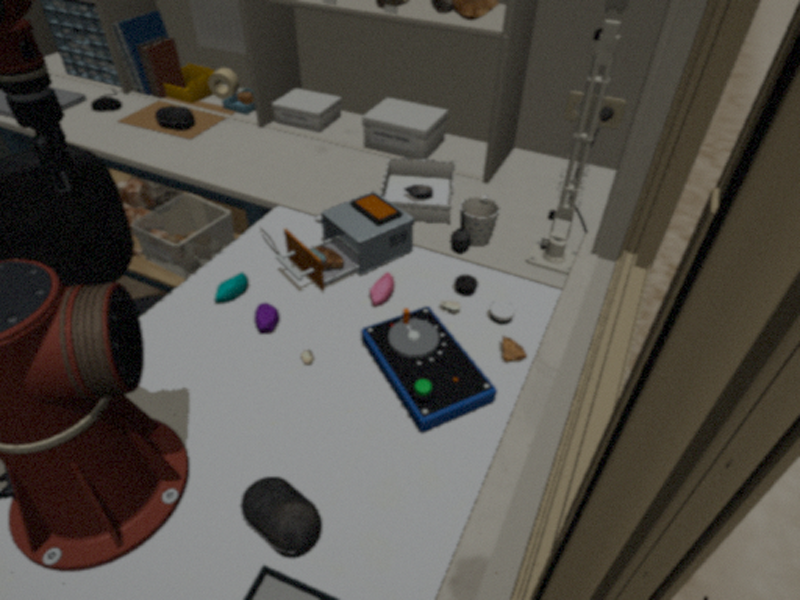

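View pics/t0.png

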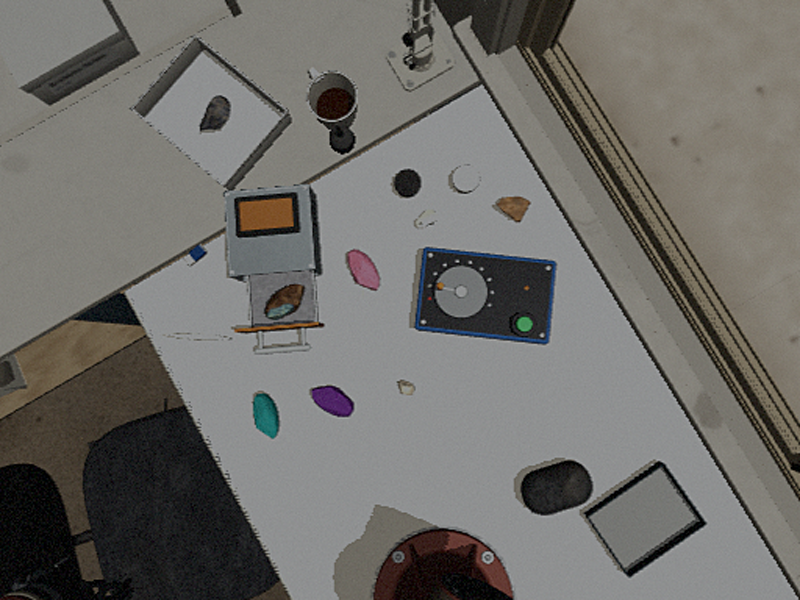

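Scene view (800x600): cabinet at (368,230), drawer with the brown opal at (330,258), handle at (270,243), controller at (425,365), post at (406,315), green button at (423,387). Top view: handle bar (282,349), opal (285,300), post (440,287), dial centre (460,291), button (524,323). The pink (364,270), purple (332,400) and turquoise (265,413) stones are look-alikes. The opal meant is the brown/blue one in the drawer. I'll confirm that in enlarged crops.

Run:
```python
from h import *
a=cv2.imread('pics/s0_raw.png');b=cv2.imread('pics/t0_raw.png')
def crop(im,x,y,w,h,s): return cv2.resize(im[y:y+h,x:x+w],None,fx=s,fy=s,interpolation=cv2.INTER_CUBIC)
cv2.imwrite('pics/c1.png',np.vstack([crop(b,140,110,110,120,5),])) 
top=np.hstack([crop(b,140,150,75,80,5),crop(b,260,150,85,80,5)])   # scale5
bot=np.hstack([crop(a,160,130,75,40,5),crop(a,225,190,85,40,5)])
cv2.imwrite('pics/c1.png',cv2.convertScaleAbs(np.vstack([top,bot])[:600,:800],alpha=1.5))
for n in('scene','top'):
  print(n,[np.round(proj(n,X)).tolist() for X in([0,0,0],[.3,0,0],[.5,.2,0],[.5,-.2,0],[.121,.51,.245])])
# controller corners on top, px/1.5625; top z=.04
k=1.5625
for nm,uv,z in [('dial',(460,291),.052),('post',(440,287),.084),('btn',(524,323),.062),('TL',(426,248),.04),('TR',(556,262),.04),('BR',(548,343),.04),('BL',(416,328),.04),('handleL',(256,350),.045),('handleR',(309,348),.045),('panL',(235,328),.088),('panR',(322,324),.088),('cabBL',(229,275),.095),('cabBR',(314,277),.095),('cabTL',(227,191),.107),('cabTR',(312,186),.107)]:
  print(nm,onz('top',np.array(uv)/k,z).round(4))
```

```text
scene [[67.0, 311.0], [183.0, 255.0], [212.0, 188.0], [287.0, 273.0], [42.0, 114.0]]
top [[283.0, 383.0], [282.0, 274.0], [212.0, 203.0], [352.0, 203.0], [62.0, 366.0]]
dial [ 0.5438 -0.0339]
post [0.5482 0.0023]
btn [ 0.4866 -0.1436]
TL [0.6225 0.0253]
TR [ 0.5957 -0.2056]
BR [ 0.452  -0.1885]
BL [0.4793 0.044 ]
handleL [0.4411 0.3285]
handleR [0.4444 0.2338]
panL [0.479  0.3552]
panR [0.4853 0.205 ]
cabBL [0.57   0.3652]
cabBR [0.5656 0.2182]
cabTL [0.714  0.3678]
cabTR [0.7213 0.2209]
```

View pics/c1.png

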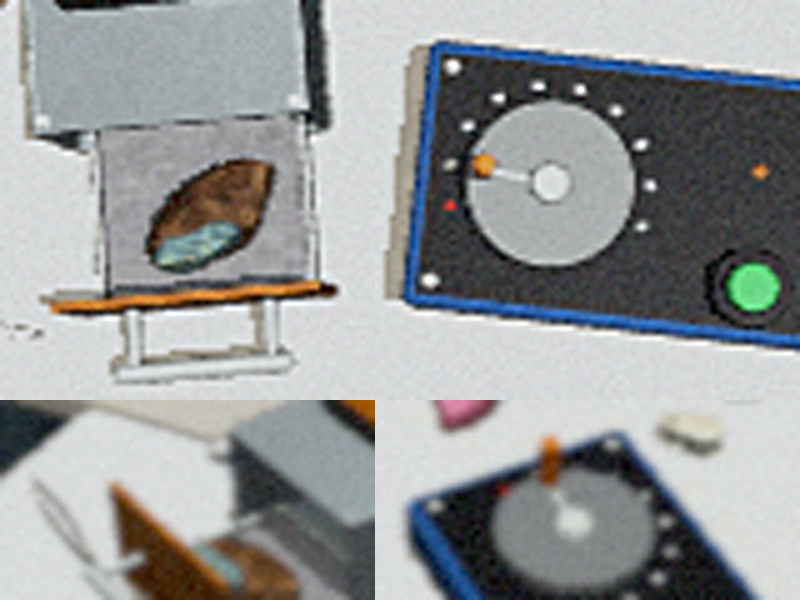

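Crops confirm: the drawer holds the brown stone with the blue face. The post is at crop (484,164), next to the first white dot past the red dot (450,205), and the hub is at (550,183). Next I'll measure precisely from both views.

Run:
```python
from h import *
T=lambda u,v:((260+(u-375)/5),150+v/5)
L=lambda u,v:(140+u/5,150+v/5)
S=lambda u,v:(225+(u-375)/5,190+(v-400)/5)
S2=lambda u,v:(160+u/5,130+(v-400)/5)
k=1.5625
for nm,s,t in [('hub',S(575,521),T(550,183)),('post',S(551,440),T(484,163)),('btn',(423/k,383/k),T(753,287)),('red',S(503,490),T(450,205)),('corner TL',S(621,435),T(437,43)),('handL',S2(38,484),L(115,370))]:
  print(nm,tri(s,t).round(4),'top@z',[onz('top',t,z).round(4).tolist() for z in(.04,.045,.052,.062,.084)])
c=np.array([(.6225,.0253),(.5957,-.2056),(.452,-.1885),(.4793,.044)])
yaw=np.arctan2(*(np.array([1,-1])*0+1)) if 0 else -np.arctan2(*((c[0]-c[1]+c[3]-c[2])))
print('yaw deg',np.degrees(yaw),'centre',c.mean(0))
R=np.array([[np.cos(yaw),-np.sin(yaw)],[np.sin(yaw),np.cos(yaw)]])
d=c.mean(0)+R@[0,.045];b=c.mean(0)+R@[-.045,-.07];print('dial',d,'btn',b)
for n in range(10):
  a=np.radians(108-24*n)+yaw; p=d+.038*np.array([np.cos(a),np.sin(a)])
  print(n,p.round(4),'top px',proj('top',[*p,.084]).round(1), 'scene',proj('scene',[*p,.084]).round(1))
print('meas post px',T(484,163),S(551,440))
print('panel cands', [onz('top',L(*q),z).round(4).tolist() for q,z in [((50,308),.088),((335,288),.088),((115,370),.05),((295,362),.05)]])
```

```text
hub [ 0.5432 -0.0357  0.0548] top@z [[0.5438, -0.0363], [0.5434, -0.036], [0.5428, -0.0356], [0.542, -0.0349], [0.5401, -0.0335]]
post [0.5516 0.0015 0.0846] top@z [[0.5552, 0.0002], [0.5548, 0.0004], [0.5541, 0.0007], [0.5532, 0.001], [0.5511, 0.0018]]
btn [ 0.485  -0.1438  0.0662] top@z [[0.4855, -0.1476], [0.4854, -0.1469], [0.4851, -0.1458], [0.4848, -0.1442], [0.484, -0.1407]]
red [0.5318 0.0193 0.0406] top@z [[0.5318, 0.0193], [0.5315, 0.0194], [0.531, 0.0196], [0.5302, 0.0197], [0.5286, 0.0202]]
corner TL [0.6238 0.0259 0.0336] top@z [[0.6229, 0.026], [0.6221, 0.0261], [0.6211, 0.0261], [0.6196, 0.0263], [0.6163, 0.0266]]
handL [0.4305 0.3155 0.1266] top@z [[0.4411, 0.332], [0.4412, 0.3308], [0.4412, 0.3291], [0.4412, 0.3267], [0.4412, 0.3215]]
yaw deg -6.65889767335148 centre [ 0.537375 -0.0812  ]
dial [ 0.54259312 -0.03650357] btn [ 0.48456149 -0.14550967]
0 [0.5351 0.0008] top px [282.2 188.5] scene [255.3 200.5]
1 [0.5509 0.0006] top px [282.2 182.7] scene [259.9 198.4]
2 [ 0.5653 -0.006 ] top px [284.7 177.3] scene [265.3 197.9]
3 [ 0.5757 -0.0179] top px [289.  173.4] scene [270.7 198.9]
4 [ 0.5804 -0.033 ] top px [294.7 171.7] scene [275.1 201.3]
5 [ 0.5786 -0.0487] top px [300.5 172.3] scene [277.9 204.8]
6 [ 0.5705 -0.0623] top px [305.6 175.3] scene [278.5 208.7]
7 [ 0.5576 -0.0714] top px [309.1 180. ] scene [276.8 212.5]
8 [ 0.5422 -0.0745] top px [310.3 185.8] scene [272.9 215.4]
9 [ 0.5267 -0.071 ] top px [309.1 191.5] scene [267.5 216.8]
meas post px (281.8, 182.6) (260.2, 198.0)
panel cands [[0.4745, 0.3562], [0.4846, 0.2025], [0.4412, 0.3296], [0.4453, 0.2296]]
```

Run:
```python
from h import *
from scipy.spatial.transform import Rotation as R
s=readout.read_state();M=R.from_quat(s['orientation']).as_matrix()
print(M.round(3),'jaw yaw deg',np.degrees(np.arctan2(M[1,2],M[0,2])),s['joint_pos'])
a=cv2.imread('pics/s0_raw.png');b=cv2.imread('pics/t0_raw.png')
def crop(im,x,y,w,h,s): return cv2.resize(im[y:y+h,x:x+w],None,fx=s,fy=s,interpolation=cv2.INTER_CUBIC)
im=np.vstack([crop(a,160,135,80,57,5),crop(b,100,185,160,62,5)[:, :400]]) if 0 else np.hstack([crop(a,160,135,80,120,5),crop(b,100,150,80,120,5)])
im=np.hstack([crop(a,160,135,75,60,5.3),crop(b,100,185,75,60,5.3)])
im=cv2.convertScaleAbs(im,alpha=1.6);cv2.imwrite('pics/c2.png',im);print(im.shape)
c,h,y=np.array([.443,.280]),.035,np.radians(3)
for n in('scene','top'):
  print(n,[(np.array(proj(n,[*(c+[-.05*k*np.sin(y),.05*k*np.cos(y)]),.045]))-([160,135] if n=='scene' else [100,185])).__mul__(5.3).round().tolist() for k in(-.9,.9)])
```

```text
[[-0.    -0.973  0.231]
 [-0.001  0.231  0.973]
 [-1.     0.    -0.001]] jaw yaw deg 76.66054386011703 [ 1.19868692e+00  2.91239362e-01 -1.54054187e-01  1.12670359e+00
  8.70674313e-06  1.43150445e+00]
(318, 796, 3)
scene [[166.0, 228.0], [96.0, 155.0]]
top [[516.0, 198.0], [345.0, 208.0]]
```

View pics/c2.png

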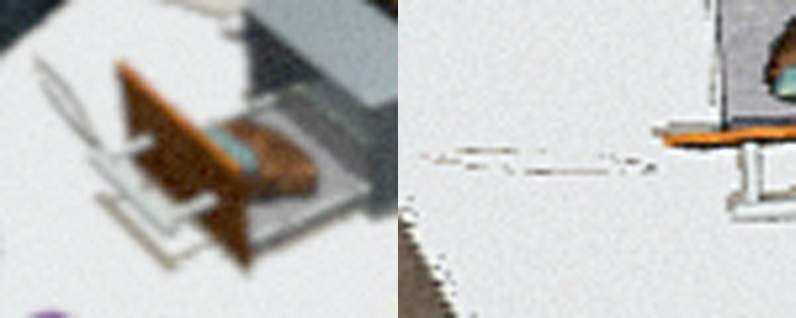

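The handle bar in the scene crop runs (92,160)-(175,225), which matches its predicted place at 45 mm height. The thin outline to the left is a flat thing lying on the bench, clear of the path. Dial is on click 1, so it needs 5 clicks. I'll move to in front of the handle with the gripper shut.

jog_arm:
  series: [28,-23,0,0.057,0,56,-46,0,0.114,0,84,-70,0,0.171,0,112,-93,0,0.228,0,140,-116,0,0.285,0]
  squeeze: 20

```text
time: 0.52
eef_pos: [0.2619, 0.3934, 0.2451]
orientation: [0.514, -0.486, -0.514, -0.486]
force: [0.8, 0.3, -0.1]
width: 0.0257
```

jog_arm:
  series: [28,-23,0,0,0,56,-46,0,0,0,84,-70,0,0,0,112,-93,0,0,0,140,-116,0,0,0]

```text
time: 0.93
eef_pos: [0.4021, 0.2773, 0.2452]
orientation: [-0.513, 0.487, 0.513, 0.487]
force: [0.1, 0.5, 0.2]
width: 0.0001
```

jog_arm:
  series: [0,0,-35,0,0,0,0,-70,0,0,0,0,-105,0,0,0,0,-140,0,0,0,0,-170,0,0]

```text
time: 1.35
eef_pos: [0.4003, 0.2783, 0.0731]
orientation: [-0.513, 0.487, 0.513, 0.486]
force: [1.3, 0.6, -0.4]
width: 0.0
```

jog_arm:
  series: [0,0,-14,0,0,0,0,-27,0,0,6,0,-27,0,0,12,1,-27,0,0,17,1,-27,0,0]

```text
time: 1.77
eef_pos: [0.4196, 0.2803, 0.0491]
orientation: [0.513, -0.486, -0.513, -0.487]
force: [0.1, -0.4, 0.1]
width: 0.0003
```

jog_arm:
  series: [2,0,0,0,0,4,0,0,0,0,6,0,0,0,0,8,0,0,0,0,10,1,0,0,0]

```text
time: 2.18
eef_pos: [0.4283, 0.2808, 0.0486]
orientation: [0.513, -0.487, -0.513, -0.487]
force: [-0.2, 0.4, 0.2]
width: 0.0001
```

jog_arm:
  series: [3,0,0,0,0,6,0,0,0,0,9,0,0,0,0,12,1,0,0,0,15,1,0,0,0]

```text
time: 2.6
eef_pos: [0.4433, 0.2818, 0.0482]
orientation: [-0.513, 0.487, 0.513, 0.487]
force: [-1.6, 0.7, 1.0]
width: 0.0002
```

jog_arm:
  series: [4,0,0,0,0,8,0,0,0,0,12,1,0,0,0,16,1,0,0,0,20,1,0,0,0]

```text
time: 3.02
eef_pos: [0.4635, 0.283, 0.0482]
orientation: [-0.513, 0.487, 0.513, 0.487]
force: [-1.8, 1.3, 0.2]
width: 0.0001
```

jog_arm:
  series: [4,0,0,0,0,8,0,0,0,0,12,1,0,0,0,16,1,0,0,0,20,1,0,0,0]

```text
time: 3.43
eef_pos: [0.4835, 0.2839, 0.0483]
orientation: [-0.513, 0.487, 0.513, 0.487]
force: [-1.5, 2.7, 0.3]
width: -0.0003
```

jog_arm:
  series: [4,0,0,0,0,8,0,0,0,0,12,1,0,0,0,16,1,0,0,0,20,1,0,0,0]

```text
time: 3.85
eef_pos: [0.5035, 0.285, 0.0483]
orientation: [-0.513, 0.487, 0.513, 0.487]
force: [-1.9, 2.0, -0.5]
width: -0.0003
```

jog_arm:
  series: [2,0,0,0,0,4,0,0,0,0,6,0,0,0,0,7,0,0,0,0,8,0,0,0,0]

```text
time: 4.27
eef_pos: [0.5112, 0.2849, 0.0483]
orientation: [-0.513, 0.487, 0.513, 0.487]
force: [-1.5, 0.9, 0.5]
width: 0.0002
```

jog_arm:
  series: [1,0,0,0,0,2,0,0,0,0,3,0,0,0,0,4,0,0,0,0,5,0,0,0,0]

```text
time: 4.68
eef_pos: [0.5162, 0.2849, 0.0483]
orientation: [0.513, -0.487, -0.513, -0.487]
force: [-2.2, 1.5, 0.4]
width: -0.0001
```

jog_arm:
  series: [1,0,0,0,0,2,0,0,0,0,3,0,0,0,0,4,0,0,0,0,4,0,0,0,0]

```text
time: 5.1
eef_pos: [0.5187, 0.2848, 0.0482]
orientation: [-0.512, 0.487, 0.514, 0.486]
force: [-7.0, 1.6, 5.5]
width: -0.0001
```

The force rises at x≈0.519, which is the stop (expected about 0.517). A small confirming push, then I back off and look.

jog_arm:
  series: [1,0,0,0,0,1,0,0,0,0,1,0,0,0,0,1,0,0,0,0,1,0,0,0,0]

```text
time: 5.52
eef_pos: [0.5188, 0.2848, 0.0482]
orientation: [-0.512, 0.488, 0.514, 0.486]
force: [-9.6, 1.5, 6.8]
width: -0.0
```

jog_arm:
  series: [-5,0,0,0,0,-15,0,0,0,0,-30,0,0,0,0,-50,0,0,0,0,-70,0,0,0,0]

```text
time: 5.93
eef_pos: [0.4512, 0.2846, 0.0484]
orientation: [0.513, -0.487, -0.512, -0.487]
force: [0.4, -0.1, -0.1]
width: -0.0002
```

Run:
```python
from h import *
a=snap('scene','s1');b=snap('top','t1')
def crop(im,x,y,w,h,s): return cv2.resize(im[y:y+h,x:x+w],None,fx=s,fy=s,interpolation=cv2.INTER_CUBIC)
im=np.hstack([crop(a,165,115,105,90,3.8),crop(b,120,110,105,130,3.8)[:342]])
cv2.imwrite('pics/c3.png',cv2.convertScaleAbs(im,alpha=1.5)[:,:800])
```

```text
(no output)
```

View pics/c3.png

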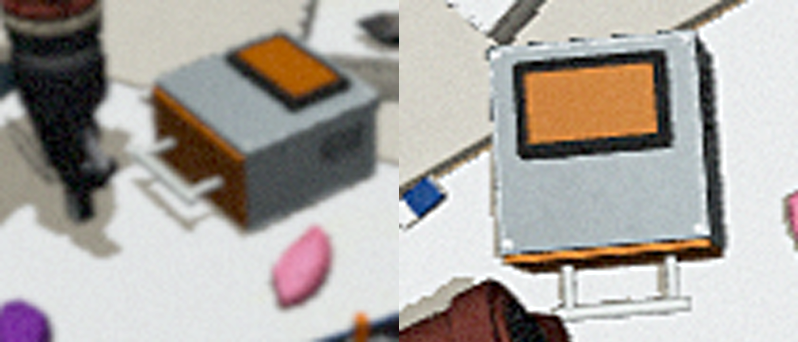

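Crops: the panel is flush with the cabinet front (scene (200,150), top (610,253)), so the drawer is home. Now to the dial post: lift, turn the jaws to the tangent, and go above the post.

jog_arm:
  series: [0,0,35,0.12,40,0,0,70,0.24,40,0,0,105,0.36,40,0,0,140,0.48,40,0,0,150,0.6,40]

```text
time: 6.45
eef_pos: [0.4543, 0.2858, 0.2039]
orientation: [0.637, -0.309, -0.633, -0.314]
force: [0.9, 0.2, -0.6]
width: 0.0343
```

jog_arm:
  series: [10,-28,0,0.12,40,20,-57,0,0.24,40,30,-85,0,0.36,40,40,-113,0,0.48,40,50,-142,0,0.6,40]

```text
time: 6.87
eef_pos: [0.5025, 0.1413, 0.1988]
orientation: [0.699, -0.11, -0.698, -0.11]
force: [0.1, -0.8, 0.2]
width: 0.0338
```

jog_arm:
  series: [10,-28,0,0.097,40,20,-57,0,0.097,40,30,-85,0,0.097,40,40,-113,0,0.097,40,50,-142,0,0.097,40]

```text
time: 7.28
eef_pos: [0.5524, -0.0013, 0.1987]
orientation: [0.703, -0.079, -0.702, -0.078]
force: [0.8, -0.6, -0.2]
width: 0.0338
```

jog_arm:
  series: [0,0,-20,0,40,0,0,-40,0,40,0,0,-60,0,40,0,0,-75,0,40,0,0,-75,0,40]

```text
time: 7.7
eef_pos: [0.5501, 0.0003, 0.1207]
orientation: [-0.702, 0.079, 0.704, 0.078]
force: [-1.1, -0.5, -0.3]
width: 0.0344
```

Run:
```python
from h import *
from scipy.spatial.transform import Rotation as R
s=readout.read_state();M=R.from_quat(s['orientation']).as_matrix()
print(s['eef_pos'],M[:,0].round(3),'jaw yaw deg',np.degrees(np.arctan2(M[1,2],M[0,2])),s['joint_pos'].round(2),s['width'])
```

```text
[5.50055229e-01 2.95449868e-04 1.20714595e-01] [-0.003 -0.    -1.   ] jaw yaw deg 167.26179645835708 [-0.13  0.44 -0.28  0.85 -0.   -1.48] 0.034351220197524616
```

jog_arm:
  series: [1,0,-20,0,40,1,0,-35,0,40,1,0,-46,0,40,1,0,-46,0,40,1,0,-46,0,40]

```text
time: 8.12
eef_pos: [0.5527, 0.0006, 0.0779]
orientation: [0.703, -0.078, -0.703, -0.078]
force: [-0.2, -0.0, -0.3]
width: 0.0342
```

jog_arm:
  series: [0,0,0,0,10,0,0,0,0,10,0,0,0,0,5,0,0,0,0,5,0,0,0,0,5]
  squeeze: 20

```text
time: 8.53
eef_pos: [0.5531, 0.0007, 0.0785]
orientation: [0.704, -0.078, -0.702, -0.078]
force: [-0.6, 0.0, 6.3]
width: 0.0111
```

Post gripped (width 11 mm). Next I work out the arc rows.

Run:
```python
import numpy as np
f=lambda d:38*np.array([np.cos(np.radians(d)),np.sin(np.radians(d))])
for k in range(5):
  a=77.34-24*k
  print([ [*(f(a-4.8*i)-f(a)).round(1),round(-.0838*i,3)] for i in range(1,6)])
```

```text
[[np.float64(3.1), np.float64(-0.8), -0.084], [np.float64(6.1), np.float64(-1.9), -0.168], [np.float64(9.0), np.float64(-3.2), -0.251], [np.float64(11.7), np.float64(-4.8), -0.335], [np.float64(14.4), np.float64(-6.6), -0.419]]
[[np.float64(2.5), np.float64(-2.0), -0.084], [np.float64(4.8), np.float64(-4.2), -0.168], [np.float64(6.9), np.float64(-6.6), -0.251], [np.float64(8.8), np.float64(-9.2), -0.335], [np.float64(10.4), np.float64(-11.9), -0.419]]
[[np.float64(1.4), np.float64(-2.8), -0.084], [np.float64(2.6), np.float64(-5.8), -0.168], [np.float64(3.6), np.float64(-8.8), -0.251], [np.float64(4.3), np.float64(-11.9), -0.335], [np.float64(4.7), np.float64(-15.1), -0.419]]
[[np.float64(0.2), np.float64(-3.2), -0.084], [np.float64(0.1), np.float64(-6.4), -0.168], [np.float64(-0.3), np.float64(-9.5), -0.251], [np.float64(-0.9), np.float64(-12.6), -0.335], [np.float64(-1.8), np.float64(-15.7), -0.419]]
[[np.float64(-1.1), np.float64(-3.0), -0.084], [np.float64(-2.5), np.float64(-5.8), -0.168], [np.float64(-4.2), np.float64(-8.6), -0.251], [np.float64(-6.0), np.float64(-11.2), -0.335], [np.float64(-8.1), np.float64(-13.6), -0.419]]
```

jog_arm:
  series: [3,-1,0,-0.084,5,6,-2,0,-0.168,5,9,-3,0,-0.251,5,12,-5,0,-0.335,5,14.5,-6.5,0,-0.419,5]

```text
time: 8.95
eef_pos: [0.5672, -0.0059, 0.0784]
orientation: [0.671, -0.224, -0.67, -0.224]
force: [-5.0, 0.5, 10.9]
width: 0.0112
```

jog_arm:
  series: [2.5,-2,0,-0.084,5,5,-4,0,-0.168,5,7,-6.5,0,-0.251,5,9,-9,0,-0.335,5,10.5,-12,0,-0.419,5]

```text
time: 9.37
eef_pos: [0.5771, -0.0176, 0.0784]
orientation: [0.609, -0.359, -0.609, -0.359]
force: [-5.6, 4.8, 10.7]
width: 0.0105
```

jog_arm:
  series: [1.5,-3,0,-0.084,5,2.5,-6,0,-0.168,5,3.5,-9,0,-0.251,5,4,-12,0,-0.335,5,4.5,-15,0,-0.419,5]

```text
time: 9.78
eef_pos: [0.5812, -0.0321, 0.0784]
orientation: [-0.521, 0.477, 0.522, 0.478]
force: [-6.5, 4.7, 11.6]
width: 0.0111
```

jog_arm:
  series: [0,-3,0,-0.084,5,0,-6.5,0,-0.168,5,-0.5,-9.5,0,-0.251,5,-1,-12.5,0,-0.335,5,-2,-15.5,0,-0.419,5]

```text
time: 10.2
eef_pos: [0.579, -0.0471, 0.0784]
orientation: [-0.41, 0.575, 0.412, 0.576]
force: [-5.2, 8.3, 10.9]
width: 0.0108
```

jog_arm:
  series: [-1,-3,0,-0.084,5,-2.5,-6,0,-0.168,5,-4,-8.5,0,-0.251,5,-6,-11,0,-0.335,5,-8,-13.5,0,-0.419,5]

```text
time: 10.62
eef_pos: [0.5709, -0.0601, 0.0783]
orientation: [-0.281, 0.648, 0.284, 0.648]
force: [-4.1, 10.3, 11.8]
width: 0.0109
```

Run:
```python
from h import *
s=readout.read_state();p=s['eef_pos'];print(p)
for c in[(.5426,-.0365),(.5432,-.0357)]:
  a=np.degrees(np.arctan2(p[1]-c[1],p[0]-c[0]));print('click',(108-6.66-a)/24, np.hypot(p[0]-c[0],p[1]-c[1]))
```

```text
[ 0.57087766 -0.06014209  0.07827527]
click 5.884915671060011 0.03685884662592091
click 5.949486290324788 0.036925177545889844
```

At about click 5.9, inside the pull of click 6. I'll release, rise and check.

jog_arm:
  series: [0,0,0,0,15,0,0,0,0,25,0,0,0,0,40,0,0,0,0,40,0,0,0,0,40]

```text
time: 11.03
eef_pos: [0.5717, -0.0618, 0.0773]
orientation: [-0.284, 0.648, 0.284, 0.648]
force: [0.5, -0.0, 0.0]
width: 0.0344
```

jog_arm:
  series: [0,0,10,0,40,0,0,30,0,40,0,0,60,0,40,0,0,90,0,40,0,0,120,0,40]

```text
time: 11.45
eef_pos: [0.5714, -0.0617, 0.1993]
orientation: [-0.284, 0.648, 0.284, 0.648]
force: [1.5, 0.4, -0.6]
width: 0.0341
```

jog_arm:
  series: [-17,-17,0,0,0,-34,-34,0,0,0,-51,-51,0,0,0,-68,-68,0,0,0,-86,-85,0,0,0]

```text
time: 11.87
eef_pos: [0.485, -0.1474, 0.1981]
orientation: [-0.284, 0.648, 0.283, 0.648]
force: [0.6, -0.4, 0.0]
width: -0.0001
```

Run:
```python
from h import *
a=snap('scene','s2');b=snap('top','t2')
print(readout.read_state()['eef_pos'])
def crop(im,x,y,w,h,s): return cv2.resize(im[y:y+h,x:x+w],None,fx=s,fy=s,interpolation=cv2.INTER_CUBIC)
im=np.hstack([crop(a,225,180,100,80,4),crop(b,258,150,100,80,4)])
cv2.imwrite('pics/c4.png',cv2.convertScaleAbs(im,alpha=1.5))
```

```text
[ 0.48366786 -0.14841053  0.19811771]
```

View pics/c4.png

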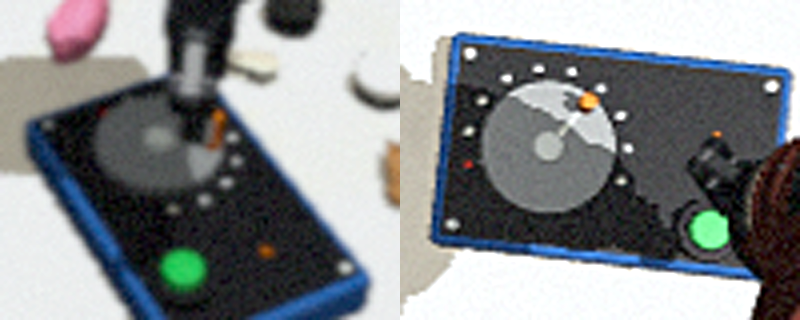

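Post in top crop at (589,101), raw (305.3,175.3), against (305.6,175.3) predicted for click 6. The dial is seated. Next, the button.

jog_arm:
  series: [1,3,-30,0,0,1,3,-60,0,0,1,3,-85,0,0,1,3,-105,0,0,1,3,-113,0,0]

```text
time: 12.38
eef_pos: [0.4857, -0.1428, 0.0823]
orientation: [-0.283, 0.648, 0.284, 0.647]
force: [-1.7, 1.2, 0.1]
width: -0.0003
```

jog_arm:
  series: [0,0,-2,0,0,0,0,-4,0,0,0,0,-6,0,0,0,0,-7,0,0,0,0,-8,0,0]

```text
time: 12.8
eef_pos: [0.4873, -0.1439, 0.0771]
orientation: [-0.284, 0.647, 0.283, 0.648]
force: [-0.2, 1.1, -0.3]
width: 0.0001
```

jog_arm:
  series: [-1,0,-2,0,0,-1,0,-4,0,0,-1,0,-6,0,0,-1,0,-7,0,0,-1,0,-7,0,0]

```text
time: 13.22
eef_pos: [0.4863, -0.144, 0.07]
orientation: [-0.284, 0.647, 0.283, 0.648]
force: [0.2, 0.0, 8.3]
width: 0.0001
```

jog_arm:
  series: [0,0,-1,0,0,0,0,-2,0,0,0,0,-2,0,0,0,0,-2,0,0,0,0,-2,0,0]

```text
time: 13.63
eef_pos: [0.4865, -0.144, 0.0696]
orientation: [-0.284, 0.647, 0.283, 0.648]
force: [-6.1, 3.3, 32.8]
width: -0.0001
```

jog_arm:
  series: [0,0,5,0,0,0,0,20,0,0,0,0,50,0,0,0,0,85,0,0,0,0,120,0,0]

```text
time: 14.05
eef_pos: [0.4845, -0.1432, 0.188]
orientation: [-0.283, 0.648, 0.284, 0.647]
force: [1.3, -0.3, -0.1]
width: -0.0
```

jog_arm:
  series: [-25,0,0,0,0,-50,0,0,0,0,-75,0,0,0,0,-100,0,0,0,0,-120,0,0,0,0]

```text
time: 14.47
eef_pos: [0.3634, -0.1431, 0.1869]
orientation: [-0.283, 0.648, 0.284, 0.647]
force: [0.2, -0.4, 0.0]
width: -0.0
```

Run:
```python
from h import *
a=snap('scene','s3');b=snap('top','t3')
def crop(im,x,y,w,h,s): return cv2.resize(im[y:y+h,x:x+w],None,fx=s,fy=s,interpolation=cv2.INTER_CUBIC)
im=np.hstack([crop(a,175,110,160,170,2.4),crop(b,130,95,230,170,2.4)])[:, :800]
im=np.hstack([crop(a,180,120,150,150,2.3),crop(b,140,95,195,150,2.3)])
cv2.imwrite('pics/c5.png',cv2.convertScaleAbs(im,alpha=1.5));s=readout.read_state();print(im.shape,s['force'],s['eef_pos'],s['time'])
```

```text
(345, 793, 3) [ 1.24119341 -1.02143653 -0.86901571] [ 0.36262363 -0.14286939  0.18694593] 14.5667
```

View pics/c5.png

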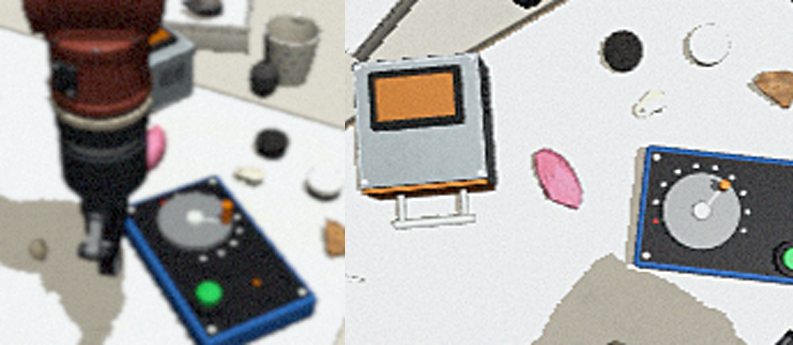

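Last view: drawer flush (425,188), post at click 6 (725,185), button up (209,292 in the scene half), and jars, chip and stone undisturbed. The button bottomed out at 33 N after about 6 mm of travel. Handing in.

```bash
python3 -c "from workcell import job_done; print(job_done())"
```

```text
the job is handed in; nothing more can be done
None
```

I closed the drawer, turned the dial to click 6, pressed and released the start button, and handed the job in at about 14.6 s of the 72 s allowed. No verdict was reported, so this rests on my own checks.

- **Drawer:** I pushed it by its handle at no more than about 50 mm/s until the force rose to about 10 N at the stop. The pictures afterwards show the front panel flush with the cabinet.
- **Dial:** it started on click 1. I gripped the orange post and turned it five clicks clockwise. After release, the post was 0.4 px from where click 6 should appear in the top picture.
- **Button:** it bottomed out at 33 N after about 6 mm of travel. In the last pictures it looks up again, and the arm stands clear of everything.
- **Bystanders:** the jars, chip and stone look undisturbed by eye; I did not measure their positions.

**Not checked:** I could not see the opal once the drawer was closed. That it still lies in the middle is inferred from the slow push.

**Disagreed:** one measurement of the handle's height from two views came out wrong (127 mm), because I had picked a pixel on a thin loop lying on the bench. The handle's position in the scene crop agreed with the stated 45 mm height before I pushed.

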